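# Set a needle valve: seat the thumbscrew, back off a quarter turn

### The job

Set the needle valve on the manifold block with the white dial: turn its knurled thumbscrew in (clockwise seen from above) until you feel it bottom, with a light fingertip torque only so that the seat is not damaged, then back it off a quarter turn and let go. The thumbscrew pushes the red follower hand ahead of it and leaves it at the deepest point: move that hand by the thumbscrew only, never with the fingers, and do not disturb the loose parts on the bench.

Things in the scene. Friction and masses are not known exactly. Their poses are not given: they have to be found in the camera images.
- valve: Fixed bare-metal manifold block, 84 (its x) x 130 (its y) x 60 mm high, the only one with a white dial (82 mm across, top 63 mm up, ticks every 15 degrees) and a thumbscrew, both on its vertical centre line. Origin: centre of its underside, z up. Two similar fixed blocks without dial, up to 88 mm high, stand beside it.
- thumbscrew: Dark upright knurled cylinder, 36 mm across, 70 to 108 mm above the bench, over a brass flange 48 mm across (67 to 70 mm up). It turns about its vertical axis without rising; clockwise from above is in. Its x axis points along the white line on its top; origin on its axis at bench level. It bottoms 1.1 to 3 rad clockwise of its start; where exactly cannot be seen.
- thumbscrew_grip (a point): Point on the thumbscrew's axis at the height to grip it, 92 mm above the bench; turns with it. Running torque is about 0.04 N m, 0.06 when it pushes the red hand. At the bottom the seat gives elastically, about 1.2 N m per rad. A rise of 0.15 to 0.25 N m over running torque is a proper light bottoming; below 0.11 may not count as bottomed, above 0.33 damages the seat.
- thumbscrew_mark (a point): Point on the white line on top of the thumbscrew, 16 mm from its axis, 108 mm above the bench.
- follower: Red follower hand, a flat pointer on the dial under the flange, reaching 38 mm from the axis, its top 67 mm above the bench. Turns about the same axis; x along it; origin on the axis at bench level. The screw catches it when its white line comes over the hand and pushes it on clockwise; when the screw turns back, the hand stays where it bottomed. It starts between white line and bottom.
- wrench: Bystander: loose steel wrench, 170 mm long, lying flat to the left of the blocks. Origin at its underside.
- screwdriver: Bystander: loose screwdriver, 190 mm long, lying behind the blocks. Origin at its underside.
- cartridge: Bystander: loose stepped steel valve cartridge, 28 mm across, 45 mm high, standing behind the blocks. Origin at its underside.
- seal_ring: Bystander: loose black rubber ring, 40 mm across, 8 mm high, to the right of the blocks. Origin at its underside.
- dust_plug: Bystander: loose yellow plastic plug, 32 mm across, 24 mm high, behind the blocks. Origin at its underside.
- oil_bottle: Bystander: loose small white bottle with a red cap, 48 mm across, 110 mm high, behind the blocks. Origin at its underside.

How it is judged:
By the outcome, as a careful person would: the job done as asked, in the order asked, and still so for the second after the job is handed in, with the robot touching nothing.
It also fails if it takes over 72 s, if anything falls off the work surface, if the arm or the gripper's body presses on something with over 40 N, if the wrist force passes 120 N, or if a joint passes its speed limit or range.

### The arm

A 6-joint arm with a two-finger parallel gripper is mounted at the origin on the work surface. World frame = base frame: x ahead of the robot, y to its left, z up, the work surface at z = 0. Lengths are in m, angles in rad, forces in N, time in s.
With the tool pointing down it reaches from about 0.275 to 0.75 m from the base axis. Payload 10.2 kg.
Tool frame: the origin (TCP) lies between the finger pads; the fingertips stand 17 mm ahead of it and the grasp point (between the pads) lies 2 mm behind it (bot.nose_length is the distance from the TCP to the fingertips, in m); z points along the fingers, x is the direction in which the jaws open and shut, and the axes are right-handed (so a half turn about z gives the same grasp; the last joint's range is limited). The gripper opens to 88 mm and grips with 3 to 60 N. Pads are 18 mm wide; open, the fingers measure 123 mm over their backs; the gripper's body (75 mm by 187 mm) begins 45 mm behind the grasp point.
Start: joints at [-1.55, 0.313, 1.498, -0, 1.331, -0.223], TCP at [0.127, -0.509, 0.256] pointing down, gripper open.
Joint ranges: [-2.94, 2.94], [-0.97, 2.17], [0.19, 2.56], [-1.23, 4.37], [0.02, 3.11], [-2.88, 2.88]. Speed limits (rad/s): [2.39, 2.39, 3.01, 3.14, 3.14, 3.14].

### API

Orientations are given as a unit quaternion [x, y, z, w].
In Python, from bench import bot gives the robot as it stands.
- The arm moves only by the tool move_arm, never from a script. Its argument "deltas" is a list of rows, each a list of 2 entries, a list of its own where there are three numbers: the shift along the tool's x, y, z in cm, then the turn, a rotation vector about the tool's x, y, z in degrees. In form: [[[x, y, z], [rx, ry, rz]], ...]. A call has 1 to 12 rows; each row shifts and turns the commanded pose from where the row before left it, along the tool's axes as they then stand; what a row does not reach is not made up. A row lasts 1/12 s, in which the tool goes at most 41.7 mm and 7.16 degrees, less where a joint would pass 70% of its speed; a pose out of reach is approached as far as the arm can. A call with a gripper value outside its range is refused whole. "gripper" is the closure in counts, from 0 (fully open) to 255 (shut), set as the call begins (left out, the last holds). The fingers move at their own pace and stop on an object; "grip_force" is the grip in N (left out, the last holds). Time passes only in rows, so rows that do not move let the fingers close. It gives the time, the measured TCP pose, the force and the opening at its end, in the units of the state.
- bot.sense(): the state, without advancing time (a new reading comes with each control period).
- bot.get_image(name): name is "scene" or "top"; returns a dict with "pixels" (420x560x3 uint8, blue, green, red), "depth" (420x560 float32, m along the optical axis (not along the pixel's ray), 0 where there is no reading), "K" (3x3 intrinsics, pixels), "dist" ([k1, k2, p1, p2, k3] as OpenCV has them; the pictures are not rectified), "extrinsics" (4x4, takes a point from camera to world coordinates). Camera axes: x right, y down, z forward; pixel columns grow to the right and rows downward; lengths in m; the calibration is good to about 2 mm. A picture is of the moment at which its call begins.
- bot.sign_off(): hands the job in, once; it reports no verdict.
The state is a dict: "t": time; "q": joint angles; "joint_vel": joint speeds; "joint_torque": joint torques, N m; "eef_pos": TCP position; "orientation": TCP orientation; "force": force on the tool from outside, world axes, zero at the start; "torque": the same for the moment, N m; "gripper_width": opening from 0.0 (shut) to 1.0 (fully open).
Only numpy, scipy, OpenCV 4.12 (cv2) and the standard library are available. Lean on these libraries where they do the work, as an engineer would, in place of code of your own. Each camera call takes 0.05 s, during which the arm holds its last target.

## Working session

There is one attempt and no reset: what is moved stays moved. The work goes in short steps, Python scripts to look and compute and a tool call to move; the robot and the scene stay as the last step left them, time stands still between calls to the robot, and variables do not carry over. Pictures are saved under pics/ and viewed, and the job is handed in when it is done.

Besides the shell and the picture viewer there is one more tool, called after "Request:" by a JSON object that holds its "method" and its "body", one argument or row to a line. move_arm: Moves the arm, as the interface text tells. Its arguments: {"type":"object","properties":{"deltas":{"type":"array"},"gripper":{"type":"number"},"grip_force":{"type":"number"}},"required":["deltas"]}

```bash
mkdir -p pics; ls
cat > h.py <<'E'
import numpy as np,cv2
from bench import bot
def grab(n,f):
    im=bot.get_image(n); cv2.imwrite('pics/'+f+'.png',im['pixels']); np.savez('pics/'+f+'.npz',**{k:np.array(v) for k,v in im.items()}); return im
def ray_z(im,uv,z):
    K=np.array(im['K'],float);E=np.array(im['extrinsics'],float);d=np.array(im['dist'],float)
    p=cv2.undistortPoints(np.array(uv,float).reshape(-1,1,2),K,d).reshape(-1,2)
    r=np.c_[p,np.ones(len(p))]@E[:3,:3].T; o=E[:3,3]
    return o+r*((z-o[2])/r[:,2])[:,None]
E
python3 - <<'E'
from h import *
for n in('scene','top'):
    im=grab(n,n+'0'); print(n,np.array(im['extrinsics']).round(3).tolist(),np.array(im['K']).round(1).tolist())
print(bot.sense(),bot.nose_length)
E
```

```text
pics
scene [[-0.791, 0.418, -0.446, 1.107], [0.611, 0.546, -0.573, 0.659], [0.004, -0.726, -0.688, 0.86], [0.0, 0.0, 0.0, 1.0]] [[421.4, 0.0, 278.1], [0.0, 421.4, 205.1], [0.0, 0.0, 1.0]]
top [[0.025, -0.997, 0.072, 0.532], [-1.0, -0.025, -0.002, -0.004], [0.004, -0.072, -0.997, 1.099], [0.0, 0.0, 0.0, 1.0]] [[382.3, 0.0, 283.5], [0.0, 382.3, 208.6], [0.0, 0.0, 1.0]]
{'t': 0.1, 'q': array([-1.55042672e+00,  3.13355313e-01,  1.49832990e+00, -6.39450548e-06,
        1.33099913e+00, -2.23368119e-01]), 'joint_vel': array([ 7.96628130e-04, -1.00127411e-03, -7.77928659e-04, -1.35759952e-03,
       -4.95697078e-04,  5.52930167e-06]), 'joint_torque': array([ 3.25715562e-03, -4.02805638e+01, -2.52644026e+01,  6.95785834e-02,
        3.42128682e-02, -6.03551462e-05]), 'eef_pos': array([ 0.12669804, -0.50928356,  0.25524986]), 'orientation': array([ 7.87823795e-01, -6.15900455e-01, -3.47281425e-04, -4.21129111e-04]), 'force': array([ 0.23003238,  0.01893638, -0.46724221]), 'torque': array([-0.0207939 , -0.01426222, -0.01545026]), 'gripper_width': 1.0015638695078095} 0.017
```

View pics/scene0.png

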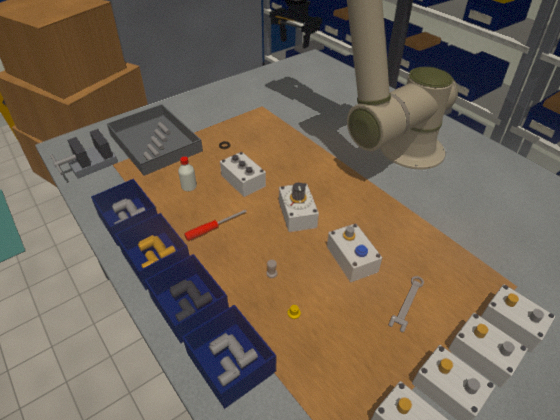

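View pics/top0.png

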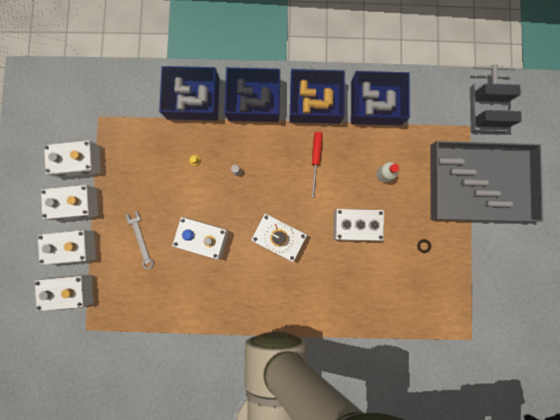

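The scene view shows the dial block at about (298,205). In the top view it is at about (280,237), with the blocks beside it at (200,238) and (360,225). I'll zoom in.

Run:
```python
from h import *
a=cv2.imread('pics/scene0.png')[160:240,255:340]; b=cv2.imread('pics/top0.png')[205:270,245:315]
cv2.imwrite('pics/z0.png',np.hstack([cv2.resize(a,(400,400),interpolation=cv2.INTER_CUBIC),cv2.resize(b,(400,400),interpolation=cv2.INTER_CUBIC)]))
im=dict(np.load('pics/top0.npz'))
print(ray_z(im,[[280,237]],.108),ray_z(im,[[280,237]],.063))
# depth based points of screw top
for n in('top','scene'):
    im=dict(np.load(f'pics/{n}0.npz'));K=im['K'];E=im['extrinsics']
    v,u=np.mgrid[0:420,0:560]; p=cv2.undistortPoints(np.c_[u.ravel(),v.ravel()].astype(float).reshape(-1,1,2),K,im['dist']).reshape(-1,2)
    d=im['depth'].ravel(); P=np.c_[p*d[:,None],d]@E[:3,:3].T+E[:3,3]
    m=(d>0)&(np.abs(P[:,0]-.435)<.06)&(np.abs(P[:,1])<.05)&(P[:,2]>.103)&(P[:,2]<.113)
    print(n,m.sum(),P[m].mean(0),P[m].min(0),P[m].max(0))
    for zl,zh in((.055,.0615),(.08,.1)):
        k=(d>0)&(np.abs(P[:,0]-.435)<.09)&(np.abs(P[:,1])<.09)&(P[:,2]>zl)&(P[:,2]<zh)
        print(zl,k.sum(),P[k].mean(0))
    if n=='top':
        px=[(int(i//560),int(i%560)) for i in np.where(m)[0]]; print(np.mean(px,0))
    for (c) in [(-.1,.25),(-.25,-.1),(.1,.25)]:
        k=(d>0)&(np.abs(P[:,0]-.45)<.08)&(P[:,1]>c[0])&(P[:,1]<c[1])&(P[:,2]>.05)&(P[:,2]<.1)
        if k.any(): print(c,P[k].min(0).round(3),P[k].max(0).round(3))
```

```text
[[0.52970726 0.00109924 0.108     ]] [[0.52959095 0.0013203  0.063     ]]<stdin>:12: RuntimeWarning: Mean of empty slice.
  ret = um.true_divide(
Traceback (most recent call last):
ValueError: zero-size array to reduction operation minimum which has no identity
```

View pics/z0.png

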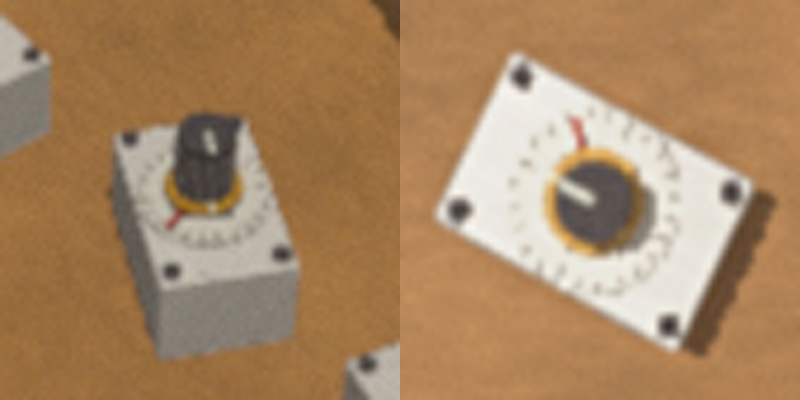

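Run:
```python
from h import *
im0=dict(np.load('pics/top0.npz'))
for n in('top','scene'):
    im=dict(np.load(f'pics/{n}0.npz'));K=im['K'];E=im['extrinsics']
    v,u=np.mgrid[0:420,0:560]; p=cv2.undistortPoints(np.c_[u.ravel(),v.ravel()].astype(float).reshape(-1,1,2),K,im['dist']).reshape(-1,2)
    d=im['depth'].ravel(); P=np.c_[p*d[:,None],d]@E[:3,:3].T+E[:3,3]
    m=(d>0)&(np.abs(P[:,0]-.53)<.06)&(np.abs(P[:,1])<.05)&(P[:,2]>.102)&(P[:,2]<.114)
    print(n,m.sum(),P[m].mean(0),P[m].min(0),P[m].max(0))
    k=(d>0)&(np.abs(P[:,0]-.53)<.09)&(np.abs(P[:,1])<.085)&(P[:,2]>.05)&(P[:,2]<.068)
    xy=P[k][:,:2].astype(np.float32); print('block',k.sum(),cv2.minAreaRect(xy),P[k][:,2].mean())
    for c in [(.1,.25),(-.25,-.1)]:
        k=(d>0)&(np.abs(P[:,0]-.53)<.1)&(P[:,1]>c[0])&(P[:,1]<c[1])&(P[:,2]>.04)&(P[:,2]<.1)
        print(c,P[k].min(0).round(3),P[k].max(0).round(3))
f=lambda x,y:(245+x*70/400-.4,205+y*65/400-.4)
im=im0
pts=ray_z(im,[f(x-400,y) for x,y in [(518,55),(752,180),(682,350),(440,215)]],.06);print(pts, pts.mean(0))
h=ray_z(im,[f(178,122)],.067);l=ray_z(im,[f(158,180),f(194,203)],.108);c=ray_z(im,[f(197,201)],.108)
print(h,l,c)
```

```text
top 149 [0.52889792 0.00511632 0.10653272] [ 0.51147938 -0.01199417  0.10216049] [0.54526905 0.02202257 0.11155637]
block 1254 ((0.5293655395507812, 0.005608178675174713), (0.12895843386650085, 0.08409608155488968), 64.73712158203125) 0.05974903338110968
(0.1, 0.25) [0.468 0.15  0.041] [0.572 0.25  0.09 ]
(-0.25, -0.1) [ 0.527 -0.25   0.04 ] [ 0.612 -0.149  0.077]
scene 96 [0.5291922  0.00905922 0.10600769] [ 0.50899722 -0.00922023  0.10200608] [0.54570653 0.02493761 0.10936024]
block 761 ((0.5289302468299866, 0.008944809436798096), (0.13312304019927979, 0.0853039026260376), 64.45130157470703) 0.05932240687551157
(0.1, 0.25) [0.469 0.154 0.04 ] [0.573 0.25  0.09 ]
(-0.25, -0.1) [ 0.527 -0.25   0.04 ] [ 0.613 -0.144  0.077]
[[ 0.5922296   0.04308332  0.06      ]
 [ 0.53986745 -0.06947911  0.06      ]
 [ 0.46464198 -0.03798351  0.06      ]
 [ 0.52079592  0.07804403  0.06      ]] [0.52938374 0.00341618 0.06      ]
[[0.56313646 0.01362564 0.067     ]] [[0.53732772 0.02133881 0.108     ]
 [0.52809966 0.00480608 0.108     ]] [[0.52897103 0.0034715  0.108     ]]
```

Valve axis is at about (0.529, 0.005), and both cameras agree within 4 mm. The block size and height check out. The line points to about 63° and the hand to about 15°. I'll move over the valve at height first.

Request:
{"method": "move_arm", "body": {
  "deltas": [
    [[-1.675,-2.142,0],[0,0,0]],
    [[-1.675,-2.142,0],[0,0,0]],
    [[-1.675,-2.142,0],[0,0,0]],
    [[-1.675,-2.142,0],[0,0,0]],
    [[-1.675,-2.142,0],[0,0,0]],
    [[-1.675,-2.142,0],[0,0,0]],
    [[-1.675,-2.142,0],[0,0,0]],
    [[-1.675,-2.142,0],[0,0,0]],
    [[-1.675,-2.142,0],[0,0,0]],
    [[-1.675,-2.142,0],[0,0,0]],
    [[-1.675,-2.142,0],[0,0,0]],
    [[-1.675,-2.142,0],[0,0,0]]
  ],
  "gripper": 0,
  "grip_force": 25
}}

```text
t: 1.1
eef_pos: [0.3282, -0.2511, 0.2556]
orientation: [0.788, -0.616, -0.0, -0.0]
force: [-0.1, -0.5, 0.2]
gripper_width: 0.999
```

Request:
{"method": "move_arm", "body": {
  "deltas": [
    [[-1.675,-2.142,0],[0,0,0]],
    [[-1.675,-2.142,0],[0,0,0]],
    [[-1.675,-2.142,0],[0,0,0]],
    [[-1.675,-2.142,0],[0,0,0]],
    [[-1.675,-2.142,0],[0,0,0]],
    [[-1.675,-2.142,0],[0,0,0]],
    [[-1.675,-2.142,0],[0,0,0]],
    [[-1.675,-2.142,0],[0,0,0]],
    [[-1.675,-2.142,0],[0,0,0]],
    [[-1.675,-2.142,0],[0,0,0]],
    [[-1.675,-2.142,0],[0,0,0]],
    [[-1.675,-2.142,0],[0,0,0]]
  ]
}}

```text
t: 2.1
eef_pos: [0.5291, 0.0061, 0.2554]
orientation: [0.788, -0.616, -0.0, 0.0]
force: [0.8, -1.3, 0.5]
gripper_width: 1.001
```

Request:
{"method": "move_arm", "body": {
  "deltas": [
    [[0,0,0],[0,0,-7]],
    [[0,0,0],[0,0,-7]],
    [[0,0,0],[0,0,-7]],
    [[0,0,0],[0,0,-7]],
    [[0,0,0],[0,0,-7]],
    [[0,0,0],[0,0,-7]],
    [[0,0,0],[0,0,-7]],
    [[0,0,0],[0,0,-7]],
    [[0,0,0],[0,0,-7]],
    [[0,0,0],[0,0,-7]],
    [[0,0,0],[0,0,-7]],
    [[0,0,0],[0,0,-7]]
  ]
}}

```text
t: 3.1
eef_pos: [0.5284, 0.0048, 0.2554]
orientation: [0.997, 0.073, -0.0, -0.0]
force: [-0.5, 0.8, -0.7]
gripper_width: 1.004
```

Request:
{"method": "move_arm", "body": {
  "deltas": [
    [[0,0,0],[0,0,-7]],
    [[0,0,0],[0,0,-7]],
    [[0,0,0],[0,0,-7]],
    [[0,0,0],[0,0,-7]],
    [[0,0,0],[0,0,-7]],
    [[0,0,0],[0,0,-7]],
    [[0,0,0],[0,0,-7]],
    [[0,0,0],[0,0,-7]],
    [[0,0,0],[0,0,-7]],
    [[0,0,0],[0,0,-7]],
    [[0,0,0],[0,0,-7]],
    [[0,0,0],[0,0,-7]]
  ]
}}

```text
t: 4.1
eef_pos: [0.5284, 0.0048, 0.2554]
orientation: [0.693, 0.721, -0.0, -0.0]
force: [0.1, 0.3, 0.1]
gripper_width: 1.004
```

Request:
{"method": "move_arm", "body": {
  "deltas": [
    [[0,0,0],[0,0,-7]],
    [[0,0,0],[0,0,-7]],
    [[0,0,0],[0,0,-7]],
    [[0,0,0],[0,0,0]],
    [[0,0,0],[0,0,0]],
    [[0,0,0],[0,0,0]]
  ]
}}

```text
t: 4.6
eef_pos: [0.5285, 0.0047, 0.2556]
orientation: [0.554, 0.833, -0.0, -0.0]
force: [-0.2, 0.4, 0.1]
gripper_width: 0.999
```

```bash
cat > s.py <<'E'
from h import *
from scipy.spatial.transform import Rotation as R
s=bot.sense(); M=R.from_quat(s['orientation']).as_matrix()
print('t',round(s['t'],2),'q6',np.degrees(s['q'][5]).round(2),'pos',s['eef_pos'].round(4),'yaw',np.degrees(np.arctan2(M[1,0],M[0,0])).round(2),'z',M[:,2].round(3),'F',s['force'].round(2),'T',s['torque'].round(3),'jt6',s['joint_torque'][5].round(4),'w',round(s['gripper_width'],3))
print('to axis at (.529,.005), tool cm',(100*M.T@(np.array([.529,.005,.092])-s['eef_pos'])).round(2))
E
python3 s.py
python3 - <<'E'
from h import *
grab('scene','scene1')
E
```

```text
t 4.6 q6 -124.96 pos [0.5285 0.0047 0.2556] yaw 112.76 z [-0.  0. -1.] F [-0.19  0.44  0.05] T [ 0.076 -0.152  0.035] jt6 -0.0238 w 0.999
to axis at (.529,.005), tool cm [ 0.    0.06 16.36]
```

Request:
{"method": "move_arm", "body": {
  "deltas": [
    [[0,0.06,2],[0,0,0]],
    [[0,0,2],[0,0,0]],
    [[0,0,2],[0,0,0]],
    [[0,0,2],[0,0,0]],
    [[0,0,1.5],[0,0,0]],
    [[0,0,0],[0,0,0]],
    [[0,0,0],[0,0,0]]
  ]
}}

```text
t: 5.23
eef_pos: [0.5291, 0.005, 0.1607]
orientation: [0.553, 0.833, -0.0, -0.0]
force: [1.1, -0.2, 0.5]
gripper_width: 0.998
```

```bash
python3 s.py
python3 - <<'E'
from h import *
a=grab('scene','scene2')['pixels'][110:250,220:380]; b=grab('top','top2')['pixels'][170:310,200:360]
cv2.imwrite('pics/z2.png',np.hstack([cv2.resize(x,(400,350),interpolation=cv2.INTER_CUBIC) for x in(a,b)]))
E
```

```text
t 5.23 q6 -125.06 pos [0.5291 0.005  0.1607] yaw 112.89 z [-0.001  0.    -1.   ] F [ 1.06 -0.19  0.55] T [ 0.142 -0.11   0.002] jt6 0.0186 w 0.998
to axis at (.529,.005), tool cm [0.   0.   6.87]
```

View pics/z2.png

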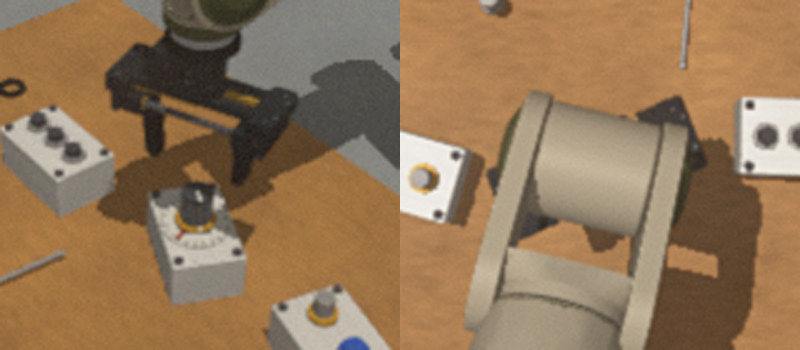

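The scene crop shows the open fingers straddling the thumbscrew, with clear space around them and the hand visible below. I'll descend, then close gently.

Request:
{"method": "move_arm", "body": {
  "deltas": [
    [[0,0,2],[0,0,0]],
    [[0,0,2],[0,0,0]],
    [[0,0,1.5],[0,0,0]],
    [[0,0,0.8],[0,0,0]],
    [[0,0,0.4],[0,0,0]],
    [[0,0,0],[0,0,0]],
    [[0,0,0],[0,0,0]]
  ]
}}

```text
t: 5.92
eef_pos: [0.5296, 0.0048, 0.0947]
orientation: [0.552, 0.834, 0.0, 0.001]
force: [0.1, -0.3, 0.0]
gripper_width: 1.001
```

```bash
python3 s.py
```

```text
t 5.92 q6 -125.12 pos [0.5296 0.0048 0.0947] yaw 112.96 z [ 0.002 -0.    -1.   ] F [ 0.14 -0.25  0.04] T [ 0.102 -0.114 -0.007] jt6 0.0028 w 1.001
to axis at (.529,.005), tool cm [ 0.04 -0.05  0.27]
```

Request:
{"method": "move_arm", "body": {
  "deltas": [
    [[0,0,0],[0,0,0]],
    [[0,0,0],[0,0,0]],
    [[0,0,0],[0,0,0]],
    [[0,0,0],[0,0,0]],
    [[0,0,0],[0,0,0]],
    [[0,0,0],[0,0,0]],
    [[0,0,0],[0,0,0]],
    [[0,0,0],[0,0,0]],
    [[0,0,0],[0,0,0]],
    [[0,0,0],[0,0,0]]
  ],
  "gripper": 255,
  "grip_force": 5
}}

```text
t: 6.75
eef_pos: [0.5285, 0.0061, 0.0936]
orientation: [0.552, 0.834, 0.001, -0.001]
force: [-1.7, 7.5, 1.4]
gripper_width: 0.411
```

```bash
python3 s.py
```

```text
t 6.75 q6 -125.13 pos [0.5285 0.0061 0.0936] yaw 112.96 z [-0.002  0.002 -1.   ] F [-1.65  7.54  1.41] T [ 1.232  0.208 -0.051] jt6 -0.038 w 0.411
to axis at (.529,.005), tool cm [-0.12 -0.    0.16]
```

Request:
{"method": "move_arm", "body": {
  "deltas": [
    [[0.15,0,0.05],[0,0,0]],
    [[0,0,0],[0,0,0]],
    [[0,0,0],[0,0,0]],
    [[0,0,0],[0,0,0]]
  ]
}}

```text
t: 7.08
eef_pos: [0.5286, 0.0063, 0.0935]
orientation: [0.552, 0.834, 0.0, 0.0]
force: [-3.0, 0.4, 5.7]
gripper_width: 0.407
```

```bash
python3 s.py
```

```text
t 7.08 q6 -125.0 pos [0.5286 0.0063 0.0935] yaw 112.97 z [ 0.  0. -1.] F [-2.99  0.39  5.73] T [ 0.208  0.244 -0.043] jt6 -0.0166 w 0.407
to axis at (.529,.005), tool cm [-0.14 -0.01  0.15]
```

Request:
{"method": "move_arm", "body": {
  "deltas": [
    [[0,0,-0.05],[0,0,0]],
    [[0,0,0],[0,0,0]],
    [[0,0,0],[0,0,0]],
    [[0,0,0],[0,0,0]]
  ],
  "grip_force": 25
}}

```text
t: 7.42
eef_pos: [0.5285, 0.0063, 0.0936]
orientation: [0.552, 0.834, -0.0, -0.0]
force: [-0.6, 0.5, 0.5]
gripper_width: 0.397
```

```bash
cat > avg.py <<'E'
import sys
from h import *
from scipy.spatial.transform import Rotation as R
n=int(sys.argv[1]) if len(sys.argv)>1 else 6
A=[]
for i in range(n):
    im=bot.get_image('scene'); s=bot.sense(); M=R.from_quat(s['orientation']).as_matrix()
    A.append(np.r_[s['torque'],s['force'],s['joint_torque'][5],np.degrees(s['q'][5]),np.degrees(np.arctan2(M[1,0],M[0,0])),s['eef_pos'],s['gripper_width']])
A=np.array(A);m=A.mean(0)
print('t %.2f'%s['t'],'T',m[:3].round(3),'sdTz %.3f'%A[:,2].std(),'F',m[3:6].round(2),'jt6 %.4f sd %.4f'%(m[6],A[:,6].std()),'q6 %.2f yaw %.2f'%(m[7],m[8]),'pos',m[9:12].round(4),'w %.3f'%m[12])
if len(sys.argv)>2:
    c=im['pixels'][150:250,240:360]; cv2.imwrite('pics/%s.png'%sys.argv[2],cv2.resize(c,(720,600),interpolation=cv2.INTER_CUBIC))
E
python3 avg.py 8 z3
```

```text
t 7.82 T [ 0.151 -0.163 -0.042] sdTz 0.028 F [ 0.19  0.63 -0.41] jt6 -0.0403 sd 0.0001 q6 -124.99 yaw 112.96 pos [0.5285 0.0063 0.0936] w 0.401
```

View pics/z3.png

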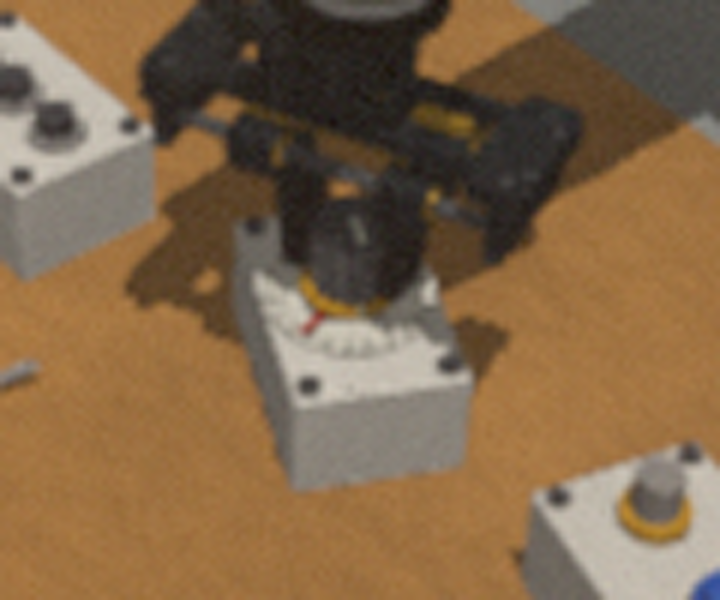

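The crop shows the jaws on the thumbscrew, with its line at (358,228) and the red hand at (312,323). Joint-6 torque is very quiet (sd 0.0001), so I'll use it as the torque gauge. I'll start turning in.

Request:
{"method": "move_arm", "body": {
  "deltas": [
    [[0,0,0],[0,0,2]],
    [[0,0,0],[0,0,2]],
    [[0,0,0],[0,0,2]],
    [[0,0,0],[0,0,2]],
    [[0,0,0],[0,0,2]],
    [[0,0,0],[0,0,2]],
    [[0,0,0],[0,0,2]],
    [[0,0,0],[0,0,2]],
    [[0,0,0],[0,0,2]],
    [[0,0,0],[0,0,2]]
  ]
}}

```text
t: 8.65
eef_pos: [0.5286, 0.0061, 0.0936]
orientation: [0.689, 0.725, -0.0, 0.0]
force: [0.0, -1.2, -1.7]
gripper_width: 0.4
```

```bash
python3 s.py; python3 avg.py 4
```

```text
t 8.65 q6 -104.9 pos [0.5286 0.0061 0.0936] yaw 92.88 z [ 0. -0. -1.] F [ 0.03 -1.24 -1.69] T [-0.115 -0.225  0.038] jt6 -0.5101 w 0.4
to axis at (.529,.005), tool cm [-0.11  0.04  0.16]
t 8.85 T [-0.242 -0.249 -0.017] sdTz 0.025 F [ 0.18 -1.77 -2.01] jt6 0.0840 sd 0.2172 q6 -104.96 yaw 92.94 pos [0.5286 0.0061 0.0936] w 0.403
```

Request:
{"method": "move_arm", "body": {
  "deltas": [
    [[0,0,0],[0,0,2]],
    [[0,0,0],[0,0,2]],
    [[0,0,0],[0,0,2]],
    [[0,0,0],[0,0,2]],
    [[0,0,0],[0,0,2]],
    [[0,0,0],[0,0,2]],
    [[0,0,0],[0,0,2]],
    [[0,0,0],[0,0,2]],
    [[0,0,0],[0,0,2]],
    [[0,0,0],[0,0,2]]
  ]
}}

```text
t: 9.68
eef_pos: [0.5285, 0.0059, 0.0936]
orientation: [0.804, 0.594, -0.0, 0.0]
force: [0.3, -4.6, -3.0]
gripper_width: 0.4
```

```bash
python3 s.py; python3 avg.py 4 z4
```

```text
t 9.68 q6 -84.96 pos [0.5285 0.0059 0.0936] yaw 72.94 z [-0.    -0.001 -1.   ] F [ 0.3  -4.64 -3.01] T [-0.575 -0.276  0.094] jt6 -0.5082 w 0.4
to axis at (.529,.005), tool cm [-0.07  0.07  0.16]
t 9.88 T [-0.751 -0.225 -0.034] sdTz 0.039 F [ 0.96 -5.32 -2.92] jt6 0.0788 sd 0.2147 q6 -85.00 yaw 72.98 pos [0.5285 0.0059 0.0936] w 0.402
```

View pics/z4.png

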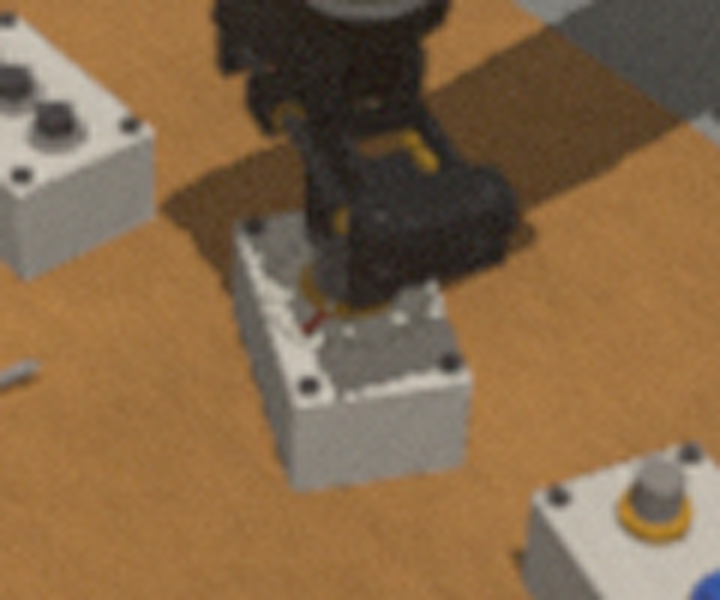

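Request:
{"method": "move_arm", "body": {
  "deltas": [
    [[-0.1,0.03,0],[0,0,0]],
    [[0,0,0],[0,0,0]],
    [[0,0,0],[0,0,0]]
  ]
}}

```text
t: 10.13
eef_pos: [0.5285, 0.0057, 0.0936]
orientation: [0.804, 0.595, 0.0, -0.0]
force: [1.6, 3.0, -2.9]
gripper_width: 0.404
```

```bash
sed -i "s/^A=np.array(A);/print('jt6',[round(a[6],4) for a in A]);A=np.array(A);/" avg.py; python3 avg.py 6
```

```text
jt6 [np.float64(-0.0024), np.float64(0.0063), np.float64(0.0122), np.float64(0.0164), np.float64(0.0193), np.float64(0.0185)]
t 10.43 T [ 0.606 -0.497  0.021] sdTz 0.037 F [ 1.9   3.59 -3.43] jt6 0.0117 sd 0.0077 q6 -85.12 yaw 72.99 pos [0.5285 0.0057 0.0937] w 0.400
```

Request:
{"method": "move_arm", "body": {
  "deltas": [
    [[0,0,0],[0,0,0.5]],
    [[0,0,0],[0,0,0.5]],
    [[0,0,0],[0,0,0.5]],
    [[0,0,0],[0,0,0.5]],
    [[0,0,0],[0,0,0.5]],
    [[0,0,0],[0,0,0.5]]
  ]
}}

```text
t: 10.93
eef_pos: [0.5285, 0.0056, 0.0937]
orientation: [0.819, 0.573, 0.0, -0.0]
force: [1.8, 4.0, -4.9]
gripper_width: 0.4
```

```bash
python3 s.py; python3 avg.py 6
```

```text
t 10.93 q6 -82.09 pos [0.5285 0.0056 0.0937] yaw 69.96 z [-0.     0.001 -1.   ] F [ 1.75  4.02 -4.86] T [ 0.757 -0.494  0.049] jt6 -0.1019 w 0.4
to axis at (.529,.005), tool cm [-0.04  0.07  0.17]
jt6 [np.float64(-0.0154), np.float64(0.0721), np.float64(-0.0007), np.float64(-0.0225), np.float64(-0.0268), np.float64(-0.0273)]
t 11.23 T [ 0.75  -0.49  -0.027] sdTz 0.031 F [ 2.06  4.55 -4.15] jt6 -0.0034 sd 0.0350 q6 -82.10 yaw 69.96 pos [0.5285 0.0056 0.0937] w 0.401
```

Request:
{"method": "move_arm", "body": {
  "deltas": [
    [[0.05,0,0.03],[0,0,1]],
    [[0,0,0],[0,0,1]],
    [[0,0,0],[0,0,1]],
    [[0,0,0],[0,0,1]],
    [[0,0,0],[0,0,1]],
    [[0,0,0],[0,0,1]],
    [[0,0,0],[0,0,1]],
    [[0,0,0],[0,0,1]],
    [[0,0,0],[0,0,0.5]],
    [[0,0,0],[0,0,0.5]],
    [[0,0,0],[0,0,0]],
    [[0,0,0],[0,0,0]]
  ]
}}

```text
t: 12.23
eef_pos: [0.5286, 0.0056, 0.0935]
orientation: [0.862, 0.507, -0.0, 0.0]
force: [-5.3, -0.7, 5.8]
gripper_width: 0.399
```

```bash
python3 avg.py 4 z5
```

```text
jt6 [np.float64(-0.0037), np.float64(-0.0059), np.float64(-0.0062), np.float64(-0.0061)]
t 12.43 T [-0.041  0.608 -0.005] sdTz 0.009 F [-4.91 -0.47  5.47] jt6 -0.0055 sd 0.0010 q6 -73.03 yaw 60.94 pos [0.5286 0.0056 0.0935] w 0.402
```

Request:
{"method": "move_arm", "body": {
  "deltas": [
    [[0,0,0],[0,0,1]],
    [[0,0,0],[0,0,1]],
    [[0,0,0],[0,0,1]],
    [[0,0,0],[0,0,1]],
    [[0,0,0],[0,0,1]],
    [[0,0,0],[0,0,1]],
    [[0,0,0],[0,0,1]],
    [[0,0,0],[0,0,1]],
    [[0,0,0],[0,0,0.5]],
    [[0,0,0],[0,0,0.5]],
    [[0,0,0],[0,0,0]],
    [[0,0,0],[0,0,0]]
  ]
}}

```text
t: 13.43
eef_pos: [0.5285, 0.0055, 0.0935]
orientation: [0.899, 0.438, -0.0, 0.0]
force: [-4.7, -0.7, 5.4]
gripper_width: 0.399
```

```bash
python3 avg.py 4 z6
```

```text
jt6 [np.float64(0.0079), np.float64(0.0055), np.float64(0.0052), np.float64(0.0053)]
t 13.63 T [-0.166  0.712  0.009] sdTz 0.014 F [-5.2  -0.98  5.7 ] jt6 0.0060 sd 0.0011 q6 -64.03 yaw 51.94 pos [0.5285 0.0056 0.0935] w 0.402
```

View pics/z6.png

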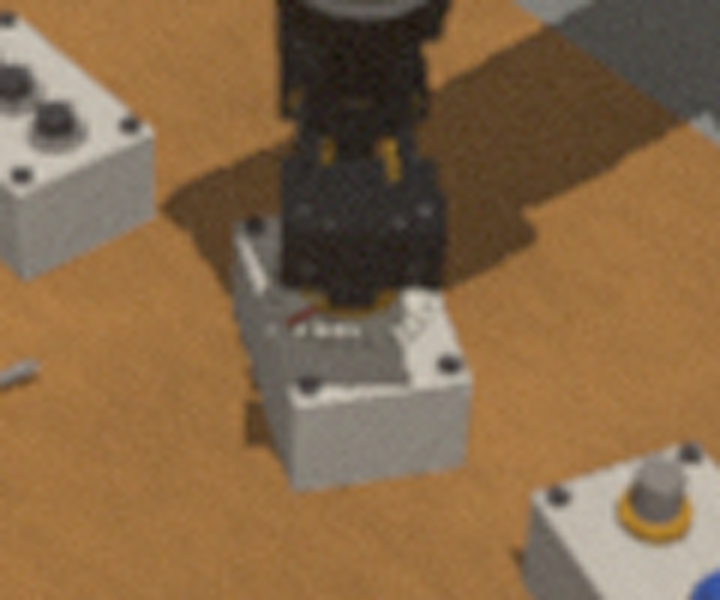

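The hand tip moved from (305,330) to (290,322), so the screw is now pushing it. I'll continue in 9° steps and check the torque after each.

Request:
{"method": "move_arm", "body": {
  "deltas": [
    [[-0.03,-0.04,-0.015],[0,0,1]],
    [[0,0,0],[0,0,1]],
    [[0,0,0],[0,0,1]],
    [[0,0,0],[0,0,1]],
    [[0,0,0],[0,0,1]],
    [[0,0,0],[0,0,1]],
    [[0,0,0],[0,0,1]],
    [[0,0,0],[0,0,1]],
    [[0,0,0],[0,0,0.5]],
    [[0,0,0],[0,0,0.5]],
    [[0,0,0],[0,0,0]]
  ]
}}

```text
t: 14.55
eef_pos: [0.5283, 0.0055, 0.0936]
orientation: [0.931, 0.366, 0.0, 0.0]
force: [-1.7, -4.4, 1.0]
gripper_width: 0.398
```

```bash
python3 avg.py 4 z7
```

```text
jt6 [np.float64(0.0483), np.float64(0.0122), np.float64(0.0042), np.float64(0.0031)]
t 14.75 T [-0.84  -0.043 -0.006] sdTz 0.022 F [-0.24 -5.58  0.72] jt6 0.0170 sd 0.0184 q6 -55.04 yaw 42.94 pos [0.5283 0.0055 0.0936] w 0.401
```

Request:
{"method": "move_arm", "body": {
  "deltas": [
    [[0,0,0],[0,0,1]],
    [[0,0,0],[0,0,1]],
    [[0,0,0],[0,0,1]],
    [[0,0,0],[0,0,1]],
    [[0,0,0],[0,0,1]],
    [[0,0,0],[0,0,1]],
    [[0,0,0],[0,0,1]],
    [[0,0,0],[0,0,1]],
    [[0,0,0],[0,0,0.5]],
    [[0,0,0],[0,0,0.5]],
    [[0,0,0],[0,0,0]]
  ]
}}

```text
t: 15.67
eef_pos: [0.5282, 0.0055, 0.0936]
orientation: [0.957, 0.292, 0.0, 0.0]
force: [-0.5, -5.2, 1.6]
gripper_width: 0.398
```

```bash
python3 avg.py 4 z8
```

```text
jt6 [np.float64(0.0496), np.float64(0.0142), np.float64(0.0064), np.float64(0.0053)]
t 15.87 T [-0.953  0.042  0.006] sdTz 0.027 F [-0.88 -5.78  0.68] jt6 0.0189 sd 0.0181 q6 -46.04 yaw 33.94 pos [0.5282 0.0055 0.0936] w 0.399
```

View pics/z8.png

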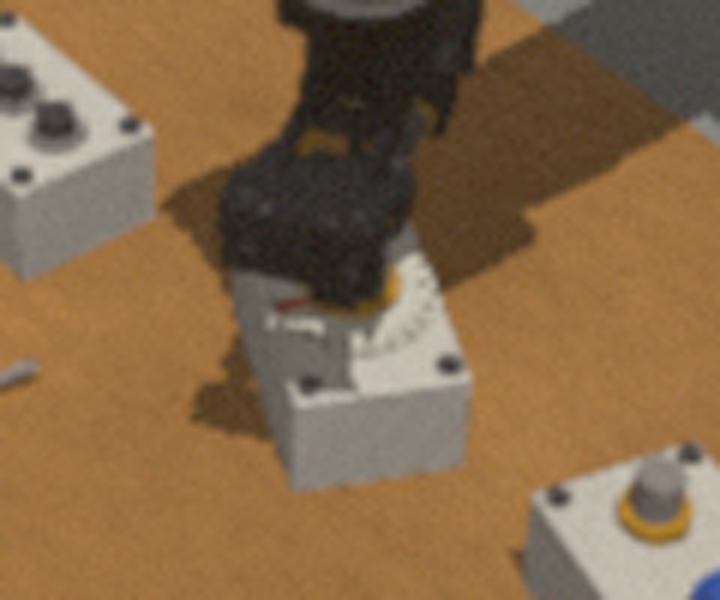

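The hand tip is now at (275,307), moving with the screw, and there is no bottom yet.

Request:
{"method": "move_arm", "body": {
  "deltas": [
    [[-0.03,0.04,0],[0,0,1]],
    [[0,0,0],[0,0,1]],
    [[0,0,0],[0,0,1]],
    [[0,0,0],[0,0,1]],
    [[0,0,0],[0,0,1]],
    [[0,0,0],[0,0,1]],
    [[0,0,0],[0,0,1]],
    [[0,0,0],[0,0,1]],
    [[0,0,0],[0,0,0.5]],
    [[0,0,0],[0,0,0.5]],
    [[0,0,0],[0,0,0]]
  ]
}}

```text
t: 16.78
eef_pos: [0.5281, 0.0054, 0.0936]
orientation: [0.976, 0.216, 0.0, -0.0]
force: [-1.2, -1.2, 2.3]
gripper_width: 0.401
```

```bash
python3 avg.py 4 z9
```

```text
jt6 [np.float64(0.1542), np.float64(0.1151), np.float64(0.1008), np.float64(0.0968)]
t 16.98 T [-0.158 -0.001  0.097] sdTz 0.039 F [-0.64 -0.81  1.86] jt6 0.1167 sd 0.0227 q6 -37.12 yaw 24.97 pos [0.5281 0.0054 0.0936] w 0.401
```

Settled torque rose from 0.005 to 0.097, about 0.09–0.10 above running. That means the seat has been reached, so I'll use finer steps.

Request:
{"method": "move_arm", "body": {
  "deltas": [
    [[0,0,0],[0,0,0.5]],
    [[0,0,0],[0,0,0.5]],
    [[0,0,0],[0,0,0.5]],
    [[0,0,0],[0,0,0.5]],
    [[0,0,0],[0,0,0.5]],
    [[0,0,0],[0,0,0.5]],
    [[0,0,0],[0,0,0]]
  ]
}}

```text
t: 17.57
eef_pos: [0.5281, 0.0053, 0.0936]
orientation: [0.982, 0.19, -0.0, -0.0]
force: [-1.4, 1.4, 3.4]
gripper_width: 0.401
```

```bash
python3 avg.py 4 z10
```

```text
jt6 [np.float64(0.2162), np.float64(0.1782), np.float64(0.1641), np.float64(0.1593)]
t 17.77 T [0.056 0.127 0.162] sdTz 0.015 F [-1.23  0.59  2.86] jt6 0.1794 sd 0.0223 q6 -34.11 yaw 21.96 pos [0.5281 0.0053 0.0936] w 0.403
```

+3° gave +0.062 N m, which matches the 1.2 N m/rad seat stiffness, so nothing is slipping. The rise is about 0.16, and 2° more should give about 0.20.

Request:
{"method": "move_arm", "body": {
  "deltas": [
    [[0,0,0],[0,0,0.5]],
    [[0,0,0],[0,0,0.5]],
    [[0,0,0],[0,0,0.5]],
    [[0,0,0],[0,0,0.5]],
    [[0,0,0],[0,0,0]]
  ]
}}

```text
t: 18.18
eef_pos: [0.5281, 0.0053, 0.0936]
orientation: [0.985, 0.173, -0.0, -0.0]
force: [-2.0, 0.7, 4.5]
gripper_width: 0.403
```

```bash
python3 avg.py 4 z11
```

```text
jt6 [np.float64(0.258), np.float64(0.2199), np.float64(0.2058), np.float64(0.201)]
t 18.38 T [0.196 0.219 0.2  ] sdTz 0.021 F [-1.79  1.65  2.92] jt6 0.2212 sd 0.0224 q6 -32.11 yaw 19.96 pos [0.5281 0.0053 0.0936] w 0.401
```

View pics/z11.png

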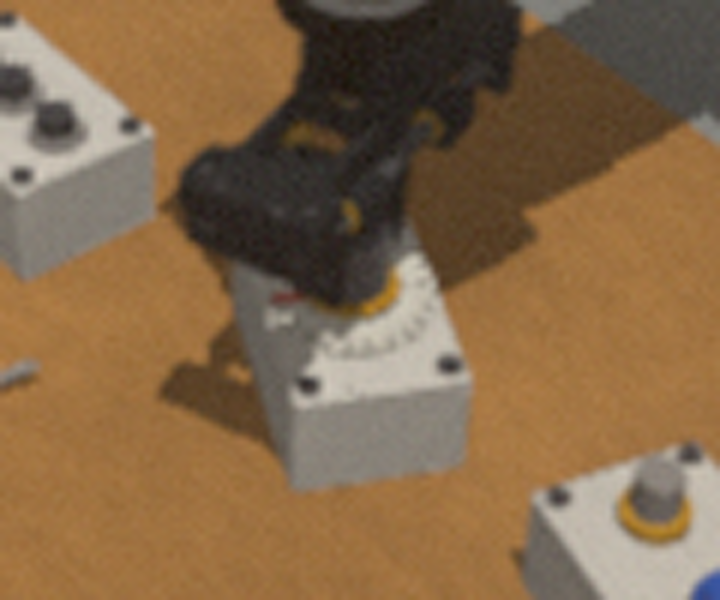

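The rise is now about 0.20 N m, in the middle of the proper band. The hand is at (287,297). I'll back off about 93°, a quarter turn, splitting the small seat wind-up.

Request:
{"method": "move_arm", "body": {
  "deltas": [
    [[0,0,0],[0,0,-1]],
    [[0,0,0],[0,0,-2]],
    [[0,0,0],[0,0,-3]],
    [[0,0,0],[0,0,-3]],
    [[0,0,0],[0,0,-3]],
    [[0,0,0],[0,0,-3]],
    [[0,0,0],[0,0,-3]],
    [[0,0,0],[0,0,-3]],
    [[0,0,0],[0,0,-3]],
    [[0,0,0],[0,0,-3]],
    [[0,0,0],[0,0,-3]],
    [[0,0,0],[0,0,-3]]
  ]
}}

```text
t: 19.38
eef_pos: [0.5284, 0.0055, 0.0936]
orientation: [0.894, 0.447, 0.0, -0.0]
force: [-0.6, 3.3, 2.3]
gripper_width: 0.399
```

Request:
{"method": "move_arm", "body": {
  "deltas": [
    [[0,0,0],[0,0,-3]],
    [[0,0,0],[0,0,-3]],
    [[0,0,0],[0,0,-3]],
    [[0,0,0],[0,0,-3]],
    [[0,0,0],[0,0,-3]],
    [[0,0,0],[0,0,-3]],
    [[0,0,0],[0,0,-3]],
    [[0,0,0],[0,0,-3]],
    [[0,0,0],[0,0,-3]],
    [[0,0,0],[0,0,-3]],
    [[0,0,0],[0,0,-3]],
    [[0,0,0],[0,0,0]]
  ]
}}

```text
t: 20.38
eef_pos: [0.5285, 0.0059, 0.0936]
orientation: [0.73, 0.683, 0.001, -0.0]
force: [1.7, 6.1, 2.4]
gripper_width: 0.401
```

```bash
python3 avg.py 3 z12
```

```text
jt6 [np.float64(-0.2397), np.float64(-0.0331), np.float64(0.021)]
t 20.53 T [ 0.856 -0.308  0.033] sdTz 0.029 F [0.72 5.82 2.14] jt6 -0.0839 sd 0.1123 q6 -98.17 yaw 86.00 pos [0.5285 0.0059 0.0936] w 0.400
```

Request:
{"method": "move_arm", "body": {
  "deltas": [
    [[0,0,0],[0,0,-3]],
    [[0,0,0],[0,0,-3]],
    [[0,0,0],[0,0,-3]],
    [[0,0,0],[0,0,-3]],
    [[0,0,0],[0,0,-3]],
    [[0,0,0],[0,0,-3]],
    [[0,0,0],[0,0,-3]],
    [[0,0,0],[0,0,-3]],
    [[0,0,0],[0,0,-2]],
    [[0,0,0],[0,0,-1]],
    [[0,0,0],[0,0,0]],
    [[0,0,0],[0,0,0]]
  ]
}}

```text
t: 21.53
eef_pos: [0.5285, 0.0062, 0.0936]
orientation: [0.552, 0.834, 0.001, -0.0]
force: [1.0, 8.2, 3.1]
gripper_width: 0.404
```

```bash
python3 avg.py 3 z13
```

```text
jt6 [np.float64(0.0265), np.float64(0.0332), np.float64(0.0345)]
t 21.68 T [ 1.216 -0.281  0.023] sdTz 0.014 F [1.08 7.42 2.23] jt6 0.0314 sd 0.0035 q6 -125.15 yaw 112.99 pos [0.5285 0.0062 0.0936] w 0.401
```

View pics/z13.png

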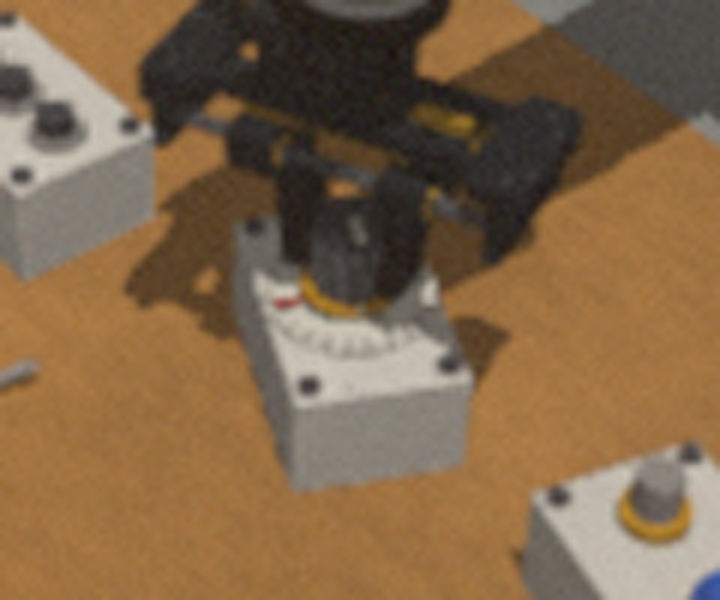

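The hand stayed at (287,300) and the line is back near its start. I'll relieve the side load, release and retreat upward.

Request:
{"method": "move_arm", "body": {
  "deltas": [
    [[0.08,0,0],[0,0,0]],
    [[0,0,0],[0,0,0]],
    [[0,0,0],[0,0,0]]
  ]
}}

```text
t: 21.93
eef_pos: [0.5284, 0.0062, 0.0936]
orientation: [0.552, 0.834, 0.001, 0.001]
force: [2.9, 3.9, 1.3]
gripper_width: 0.404
```

Request:
{"method": "move_arm", "body": {
  "deltas": [
    [[0,0,0],[0,0,0]],
    [[0,0,0],[0,0,0]],
    [[0,0,0],[0,0,0]],
    [[0,0,0],[0,0,0]],
    [[0,0,0],[0,0,0]],
    [[0,0,0],[0,0,0]],
    [[0,0,0],[0,0,0]],
    [[0,0,0],[0,0,0]]
  ],
  "gripper": 0
}}

```text
t: 22.6
eef_pos: [0.5278, 0.006, 0.0936]
orientation: [0.552, 0.834, -0.0, -0.0]
force: [-0.1, 0.5, 0.2]
gripper_width: 0.983
```

Request:
{"method": "move_arm", "body": {
  "deltas": [
    [[0,0,-0.5],[0,0,0]],
    [[0,0,-1],[0,0,0]],
    [[0,0,-1.5],[0,0,0]],
    [[0,0,-2],[0,0,0]],
    [[0,0,-2],[0,0,0]],
    [[0,0,-2.5],[0,0,0]],
    [[0,0,-2.5],[0,0,0]],
    [[0,0,-2],[0,0,0]],
    [[0,0,-1],[0,0,0]],
    [[0,0,0],[0,0,0]]
  ]
}}

```text
t: 23.43
eef_pos: [0.5285, 0.0059, 0.2461]
orientation: [0.552, 0.834, 0.001, 0.002]
force: [0.2, -0.4, -1.0]
gripper_width: 1.002
```

```bash
python3 avg.py 3 z14; python3 s.py
```

```text
jt6 [np.float64(-0.0004), np.float64(-0.0004), np.float64(-0.0002)]
t 23.58 T [ 0.1   -0.131  0.015] sdTz 0.021 F [ 0.01 -0.28 -0.35] jt6 -0.0003 sd 0.0001 q6 -125.04 yaw 112.97 pos [0.5276 0.006  0.2432] w 0.998
t 23.58 q6 -125.04 pos [0.5274 0.0061 0.2424] yaw 112.97 z [-0.002  0.    -1.   ] F [ 0.15 -0.   -0.82] T [ 0.133 -0.157 -0.007] jt6 -0.0002 w 0.998
to axis at (.529,.005), tool cm [-0.18  0.13 15.04]
```

View pics/z14.png

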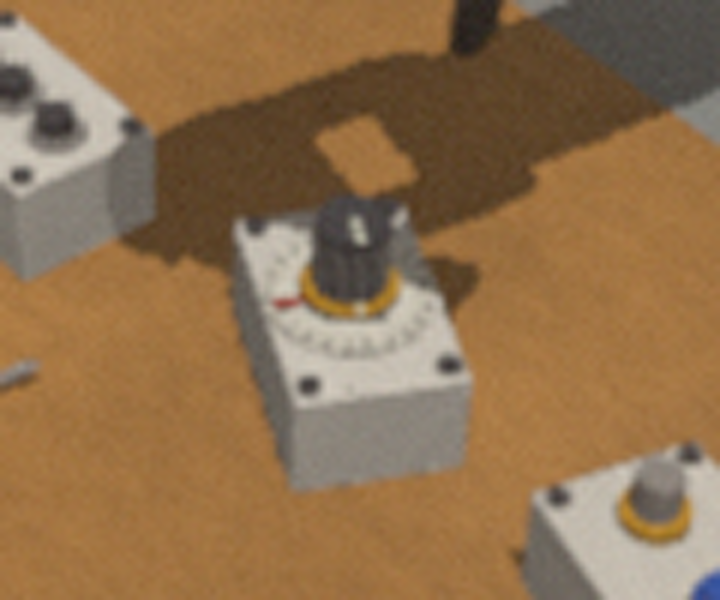

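Request:
{"method": "move_arm", "body": {
  "deltas": [
    [[-2.3,-1,-0.2],[0,0,0]],
    [[-2.3,-1,0],[0,0,0]],
    [[-2.3,-1,0],[0,0,0]],
    [[-2.3,-1,0],[0,0,0]],
    [[-2.3,-1,0],[0,0,0]],
    [[-2.3,-1,0],[0,0,0]],
    [[-2.3,-1,0],[0,0,0]],
    [[-2.3,-1,0],[0,0,0]],
    [[-2.3,-1,0],[0,0,0]],
    [[-2.3,-1,0],[0,0,0]],
    [[-2.3,-1,0],[0,0,0]],
    [[0,0,0],[0,0,0]]
  ]
}}

```text
t: 24.58
eef_pos: [0.5244, -0.2733, 0.2435]
orientation: [0.554, 0.833, -0.0, -0.001]
force: [-0.9, -0.9, -0.3]
gripper_width: 1.0
```

Run:
```python
from h import *
T=grab('top','top9');S=grab('scene','scene9')
c=T['pixels'][205:270,245:315]
cv2.imwrite('pics/z15.png',cv2.resize(c,(646,600),interpolation=cv2.INTER_CUBIC))
# measure red hand
p=c.astype(int); m=(p[:,:,2]-p[:,:,1]>50)&(p[:,:,2]-p[:,:,0]>50)&(np.abs(p[:,:,1]-p[:,:,0])<35)
v,u=np.where(m); print(list(zip(u,v)))
for n,im in(('new',T),('old',dict(np.load('pics/top0.npz')))):
    q=im['pixels'][205:270,245:315].astype(float); ctr=np.array([.529,.005])
    A=np.radians(np.arange(-180,180,3))
    for z,rs,nm in((.108,np.arange(6,15),'line'),(.067,np.arange(26,37),'hand')):
        sc=[]
        for a in A:
            P=np.array([[ctr[0]+r/1e3*np.cos(a),ctr[1]+r/1e3*np.sin(a),z] for r in rs])
            E=np.linalg.inv(im['extrinsics']); uv,_=cv2.projectPoints(P,cv2.Rodrigues(E[:3,:3])[0],E[:3,3],im['K'],np.array(im['dist'],float)); uv=uv.reshape(-1,2)-[245,205]
            s=cv2.remap(im['pixels'][205:270,245:315].astype(np.float32),uv[:,0].astype(np.float32).reshape(1,-1),uv[:,1].astype(np.float32).reshape(1,-1),cv2.INTER_LINEAR)[0]
            sc.append(s.mean() if nm=='line' else (s[:,2]-s[:,1]).mean())
        sc=np.array(sc); i=np.argsort(sc)[::-1][:6]; w=np.clip(sc-np.sort(sc)[-8],0,None)
        k=np.abs((np.degrees(A)-np.degrees(A[i[0]])+180)%360-180)<25; w=w*k
        print(n,nm,np.degrees(A[i]).round(),'centroid',(np.degrees(A)*w).sum()/w.sum())
```

```text
[(np.int64(38), np.int64(20)), (np.int64(37), np.int64(21)), (np.int64(38), np.int64(21)), (np.int64(37), np.int64(22)), (np.int64(38), np.int64(22)), (np.int64(37), np.int64(23)), (np.int64(37), np.int64(24))]
new line [66. 63. 69. 60. 72. 57.] centroid 65.6076886338309
new hand [-18. -21. -15. -24. -12. -27.] centroid -18.188807679489813
old line [66. 63. 69. 60. 72. 57.] centroid 65.50208589484825
old hand [15. 18. 12. 21.  9. 24.] centroid 15.902207911893875
```

View pics/z15.png

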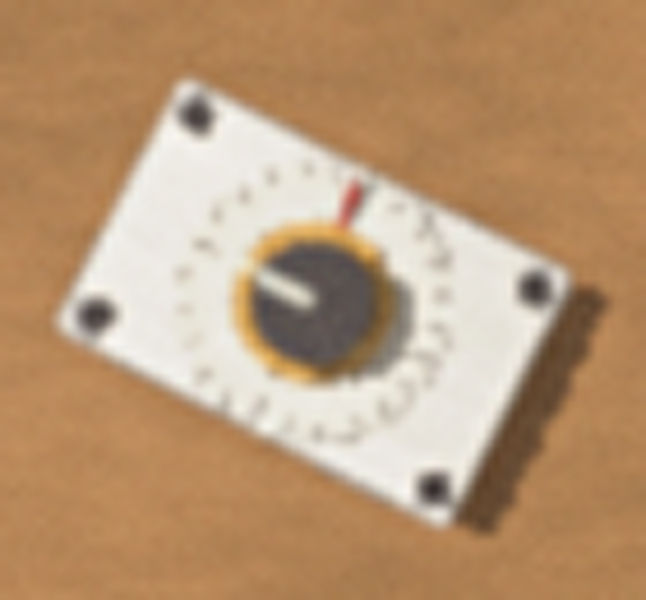

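View pics/scene9.png

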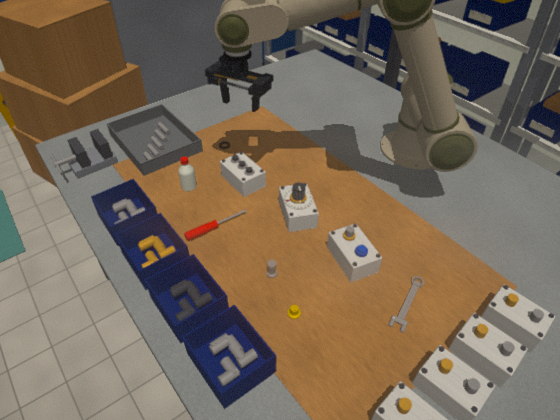

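The final top view shows the hand at (356,187) and the line from (315,300) to (260,272). They read about 84° apart, while the wrist turned 93°. I'll check for slip by tracking the hand through the saved crops.

Run:
```python
from h import *
im=dict(np.load('pics/scene0.npz'));Ei=np.linalg.inv(im['extrinsics'])
def proj(P): 
    uv,_=cv2.projectPoints(np.array(P,float),cv2.Rodrigues(Ei[:3,:3])[0],Ei[:3,3],im['K'],np.array(im['dist'],float)); return uv.reshape(-1,2)
q={'z3':-125,'z4':-85,'z5':-73.03,'z6':-64.03,'z7':-55.04,'z8':-46.04,'z9':-37.12,'z10':-34.11,'z11':-32.11,'z12':-98,'z13':-125.15,'z14':0}
A=np.radians(np.arange(-70,60,1.))
for ctr in((.528,.0055),(.529,.0075)):
  for k in q:
    I=cv2.imread(f'pics/{k}.png').astype(np.float32)
    sc=[]
    for a in A:
        P=[[ctr[0]+r/1e3*np.cos(a),ctr[1]+r/1e3*np.sin(a),.067] for r in np.arange(27,38)]
        uv=((proj(P)-[240,150]+.5)*6-.5).astype(np.float32)
        s=cv2.remap(I,uv[:,:1],uv[:,1:],cv2.INTER_LINEAR)[:,0]
        sc.append(np.clip((s[:,2]-s[:,1]-30)/(s[:,2]+30),0,None).mean())
    sc=np.array(sc); i=sc.argmax(); w=sc*(np.abs(A-A[i])<.25); print(ctr,k,q[k],'turn',q[k]+125,'hand',np.degrees((A*w).sum()/w.sum()).round(1),np.degrees(A[i]))
```

```text
(0.528, 0.0055) z3 -125 turn 0 hand 18.7 19.0
(0.528, 0.0055) z4 -85 turn 40 hand 19.3 19.0
(0.528, 0.0055) z5 -73.03 turn 51.97 hand 15.7 14.999999999999998
(0.528, 0.0055) z6 -64.03 turn 60.97 hand 7.2 7.0
(0.528, 0.0055) z7 -55.04 turn 69.96000000000001 hand -1.0 -1.0
(0.528, 0.0055) z8 -46.04 turn 78.96000000000001 hand -9.6 -10.0
(0.528, 0.0055) z9 -37.12 turn 87.88 hand -16.1 -16.0
(0.528, 0.0055) z10 -34.11 turn 90.89 hand -18.8 -19.0
(0.528, 0.0055) z11 -32.11 turn 92.89 hand -19.1 -20.0
(0.528, 0.0055) z12 -98 turn 27 hand -12.4 -13.0
(0.528, 0.0055) z13 -125.15 turn -0.15000000000000568 hand -13.0 -13.0
(0.528, 0.0055) z14 0 turn 125 hand -13.0 -13.0
(0.529, 0.0075) z3 -125 turn 0 hand 15.8 16.0
(0.529, 0.0075) z4 -85 turn 40 hand 16.2 16.0
(0.529, 0.0075) z5 -73.03 turn 51.97 hand 12.4 12.000000000000002
(0.529, 0.0075) z6 -64.03 turn 60.97 hand 3.5 3.0000000000000004
(0.529, 0.0075) z7 -55.04 turn 69.96000000000001 hand -5.0 -5.0
(0.529, 0.0075) z8 -46.04 turn 78.96000000000001 hand -13.8 -14.0
(0.529, 0.0075) z9 -37.12 turn 87.88 hand -20.3 -20.0
(0.529, 0.0075) z10 -34.11 turn 90.89 hand -22.9 -23.0
(0.529, 0.0075) z11 -32.11 turn 92.89 hand -23.2 -24.000000000000004
(0.529, 0.0075) z12 -98 turn 27 hand -16.5 -16.0
(0.529, 0.0075) z13 -125.15 turn -0.15000000000000568 hand -17.0 -17.0
(0.529, 0.0075) z14 0 turn 125 hand -16.9 -17.0
```

The hand was caught at about 48° of turn and followed the screw 1:1. The line came back to 65.6° against 65.5° at the start, so the grip did not slip. The hand sits about 9° short of the wound-up extreme, which equals the elastic seat wind-up of 0.2/1.2 rad. The back-off is therefore about 93° from the deepest wind-up and about 84° from the hand, which is a quarter turn either way. In the scene view the bystanders are where they were. I'll hand it in.

Run:
```python
from h import *
a=cv2.imread('pics/scene0.png').astype(int);b=cv2.imread('pics/scene9.png').astype(int)
for n,(u,v) in dict(wrench=(405,303),driver=(215,225),cart=(271,268),ring=(225,145),plug=(294,311),bottle=(187,175)).items():
    print(n,np.abs(a-b)[v-15:v+15,u-15:u+15].mean().round(1))
print(bot.sign_off())
```

```text
wrench 4.2
driver 4.2
cart 4.1
ring 21.5
plug 4.0
bottle 4.3
the job is handed in; nothing more can be done
None
```

The needle valve is set. I turned the thumbscrew in about 93° until it bottomed at about 0.20 N m over running torque, backed it off 93° at the wrist, released it and moved clear. The job was handed in at about 25 s.

- **Bottoming:** the torque slope at the seat was 1.18 N m/rad against the stated 1.2. The white line came back to its starting angle (65.6° against 65.5°), so the grip did not slip.
- **Follower hand:** only the thumbscrew moved it. In the last top view it stands about 84° clockwise of the white line, which disagrees with the 93° wrist turn. The 9° gap matches the elastic wind-up of the seat, so the hand probably relaxed to where the seat was first met. I left the setting there because it is within about 6° of a quarter turn by either measure.
- **Loose parts:** the before and after pictures show no change at five of the six. The seal ring's area differs (21 against about 4 elsewhere). The gripper's shadow lies next to the ring, which sits at the same spot and was never approached below about 0.2 m, so I put the difference down to shadow.

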